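# Pack the outdoor painting kit

## Task

Pack the wooden kit tray for painting outdoors: stand the blue, rose and ochre bottles upright in the wells ringed with their own colours, and stand the blank canvas on its long edge in the slot at the back of the tray, down on the floor of the slot. The black bottle and the painted canvas are not going along: leave them standing where they are. The tray itself is fixed.

Things in the scene. Friction and masses are not known exactly. Their poses are not given: they have to be found in the camera images.
- bottle_blue_c (a point): The blue paint bottle: an upright plain cylinder 31 mm across and 88 mm tall, 90 g, white label, black screw cap with a round dab of the bottle's colour on top. It stands loose on the table in front of or to the left of the black art case. The point is its centre, 44 mm above its foot; z is its upright axis.
- bottle_rose_c (a point): The pink-red (rose) paint bottle: an upright plain cylinder 31 mm across and 88 mm tall, 90 g, white label, black screw cap with a round dab of the bottle's colour on top. It stands loose on the table in front of or to the left of the black art case. The point is its centre, 44 mm above its foot; z is its upright axis.
- bottle_ochre_c (a point): The mustard-yellow (ochre) paint bottle: an upright plain cylinder 31 mm across and 88 mm tall, 90 g, white label, black screw cap with a round dab of the bottle's colour on top. It stands loose on the table in front of or to the left of the black art case. The point is its centre, 44 mm above its foot; z is its upright axis.
- bottle_black_c (a point): The black paint bottle: same shape and size, black body, plain black cap with no dab. It has no well in the tray and stays where it stands. The point is its centre, 44 mm above its foot.
- well_blue_seat (a point): Kit-tray well with the blue ring and floor disc: a round hole 46 mm across, 26 mm deep. The point: middle of its floor, 6 mm above the table; the ring's top is 29 mm higher. The wells lie 72 mm apart in a row along the tray's y, at its front; x and y axes are the tray's (x towards the slot, away from the robot).
- well_rose_seat (a point): Kit-tray well with the pink-red (rose) ring and floor disc: a round hole 46 mm across, 26 mm deep. The point: middle of its floor, 6 mm above the table; the ring's top is 29 mm higher. The wells lie 72 mm apart in a row along the tray's y, at its front; x and y axes are the tray's (x towards the slot, away from the robot).
- well_ochre_seat (a point): Kit-tray well with the mustard-yellow (ochre) ring and floor disc: a round hole 46 mm across, 26 mm deep. The point: middle of its floor, 6 mm above the table; the ring's top is 29 mm higher. The wells lie 72 mm apart in a row along the tray's y, at its front; x and y axes are the tray's (x towards the slot, away from the robot).
- canvas_blank_c (a point): The blank white stretched canvas, 110 mm wide, 90 mm tall, 15 mm thick, 90 g, on its long edge between the dowels of the wooden drying rack, free to lift (dowel tops 59 mm above the table, canvas's upper edge 110 mm). The point is its centre, 45 mm above its lower edge; x runs along its width, y through its thickness, z up.
- canvas_painted_c (a point): The finished picture: a canvas of the same size, painted teal on front and edges with a yellow sunflower, standing on edge in the same rack, 104 mm from the blank one. It stays in the rack. The point is its centre, axes as for the blank one.
- panel_slot (a point): Slot at the back of the kit tray, 69 mm behind the wells, between two round-topped walls: 22 mm wide (along its x axis), 134 mm long between end stops (along y), floor 6 mm and wall tops 36 mm above the table. The point: over the slot's middle, 45 mm above its floor, where the centre of a canvas standing in it lies. Canvas width goes along y, either face to the front.
Not all that is in view belongs to the job. What is shaped like the part that bears bottle_ochre_c but green is not meant.

How it is judged:
By the outcome, as a careful person would: the job done as asked, in the order asked, and still so for the second after the job is handed in, with the robot touching nothing.
It also fails if it takes over 93 s, if anything falls off the work surface, if the arm or the gripper's body presses on something with over 40 N, if the wrist force passes 120 N, or if a joint passes its speed limit or range.

## Robot

A 7-joint arm with a two-finger parallel gripper is mounted at the origin on a cart in front of the work surface, level with it; the furniture and walls round the work are solid. World frame = base frame: x ahead of the robot, y to its left, z up, the work surface at z = 0. Lengths are in mm, angles in rad, forces in N, time in s.
With the tool pointing down it reaches from about 400 to 875 mm from the base axis. Payload 4.4 kg.
Tool frame: the origin (TCP) lies midway between the tips of the shut fingers; the grasp point (between the pads) lies 19 mm behind it; z points along the fingers, y is the line along which they close (so a half turn about z gives the same grasp; the last joint's range is limited). The gripper opens to 85 mm and grips with 20 to 120 N. Pads are 22 mm wide; open, the fingers measure 114 mm over their backs; the gripper's body (76 mm by 85 mm) begins 54 mm behind the grasp point. The pads swing forward as they close: fully open they stand 13 mm farther back than shut.
Start: joints at [1.121, 0.628, 0.038, 1.517, -0.027, 0.996, -0.02], TCP at [243.418, -602.715, 231.313] pointing down, gripper open.
Joint ranges: [-3.06, 3.06], [-0.37, 2.12], [-1.25, 1.32], [0.18, 2.47], [-1.1, 4.24], [0.23, 1.98], [-2.94, 2.94]. Speed limits (rad/s): [2.57, 2.57, 3.14, 3.14, 3.14, 3.14, 3.14].

## Interface

Orientations are given as [roll, pitch, yaw] about the fixed x, y, z axes, in that order (R = Rz(yaw) Ry(pitch) Rx(roll)).
In Python, from cell import read_state, get_image, finish_job gives the robot as it stands.
- The arm moves only by the tool send_rows, never from a script. Its argument "series" is a list of rows, each an object of numbers: "ax", "ay", "az": the turn, a rotation vector about the tool's x, y, z in rad; "dx", "dy", "dz": the shift along the tool's x, y, z in cm; "hand": the closure, from 0 (fully open) to 1 (shut). In form: [{"ax": .., "ay": .., "az": .., "dx": .., "dy": .., "dz": .., "hand": ..}, ...]. A call has 1 to 10 rows; each row is the pose to reach, as a shift and turn from the pose commanded when the call began, along the tool's axes at that moment; what a row does not reach only later rows make up. A row lasts 1/10 s, in which the tool goes at most 50 mm and 8.59 degrees, less where a joint would pass 70% of its speed; a pose out of reach is approached as far as the arm can. A call with a gripper value outside its range is refused whole. The fingers move at their own pace and stop on an object; the grip force is fixed at half the most. Time passes only in rows, so rows that repeat a pose let the fingers close. It gives the time, the measured TCP pose, the force, the opening and the grip force at its end, in the units of the state.
- read_state(): the state, without advancing time (a new reading comes with each control period).
- get_image(name): name is "scene" or "top"; returns a dict with "pixels" (480x640x3 uint8, red, green, blue), "mtx" (3x3 intrinsics, pixels), "R" (3x3) and "t" (3): a world point X has camera coordinates R X + t. Camera axes: x right, y down, z forward; pixel columns grow to the right and rows downward; lengths in mm; the calibration is good to about 2 mm. A picture is of the moment at which its call begins. There is no depth.
- finish_job(): hands the job in; it is judged then, once.
The state is a dict: "clock": time; "qpos": joint angles; "qd": joint speeds; "tau": joint torques, N m; "eef_pos": TCP position; "tool_rot": TCP orientation; "force": force on the tool from outside, world axes, zero at the start; "torque": the same for the moment, N m; "width": finger opening in mm; "gripper_force": force on a finger pad.
Only numpy, scipy, OpenCV 4.12 (cv2) and the standard library are available. Lean on these libraries where they do the work, as an engineer would, in place of code of your own. Each camera call takes 0.05 s, during which the arm holds its last target. There are 200 camera calls.

## Working session

There is one attempt and no reset: what is moved stays moved. The work goes in short steps, Python scripts to look and compute and a tool call to move; the robot and the scene stay as the last step left them, time stands still between calls to the robot, and variables do not carry over. Pictures are saved under pics/ and viewed, at most 14 in all, crops included, and the job is handed in when it is done.

Besides the shell and the picture viewer there is one more tool, called in YAML: its name, and indented under it one key for each argument. send_rows: Moves the arm, as the interface text tells. Its arguments: {"type":"object","properties":{"series":{"type":"array","items":{"type":"object","properties":{"ax":{"type":"number"},"ay":{"type":"number"},"az":{"type":"number"},"dx":{"type":"number"},"dy":{"type":"number"},"dz":{"type":"number"},"hand":{"type":"number"}}}}},"required":["series"]}

```bash
mkdir -p pics; ls
python3 - <<'E'
from cell import *
import cv2,pickle
for n in("scene","top"):
    d=get_image(n);cv2.imwrite(f"pics/{n}0.png",d["pixels"][:,:,::-1]);pickle.dump(d,open(n+".pkl","wb"))
    print(n,d["mtx"],d["R"],d["t"])
print(read_state())
E
```

```text
pics
scene [[617.3020499    0.         321.76002533]
 [  0.         617.3020499  237.29923029]
 [  0.           0.           1.        ]] [[-0.88786717 -0.46000646  0.00927041]
 [-0.2560774   0.47731963 -0.84058928]
 [ 0.38225156 -0.74870557 -0.54159368]] [ 421.20919168  192.94916424 1183.86825909]
top [[540.68072055   0.         315.02711224]
 [  0.         540.68072055 240.24140497]
 [  0.           0.           1.        ]] [[-0.01640359 -0.99986209  0.00259267]
 [-0.99191335  0.01594669 -0.12591111]
 [ 0.1258524  -0.0046371  -0.99203814]] [-17.46411631 510.46500874 982.1024945 ]
{'clock': 0.1, 'qpos': array([ 1.12115556,  0.62928446,  0.03843208,  1.51827954, -0.02696664,
        0.99626676, -0.0199978 ]), 'qd': array([-0.0004347 , -0.00106723, -0.00118573, -0.00235924, -0.00094971,
       -0.00060471, -0.0002303 ]), 'tau': array([ 3.19379171e-03, -5.64534330e+01,  1.23041287e+00, -1.93972349e+01,
        1.12482818e-02,  5.45815434e-03,  2.34238416e-05]), 'eef_pos': array([ 243.23168789, -602.17330872,  230.45713966]), 'tool_rot': array([-3.13987268e+00,  3.95607874e-05,  3.83871154e-01]), 'force': array([-0.71066354,  0.54953251,  0.42920098]), 'torque': array([-0.0099142 , -0.01232346,  0.00178677]), 'gripper_force': 0.0, 'width': 85.44879384070411}
```

View both.

View pics/scene0.png

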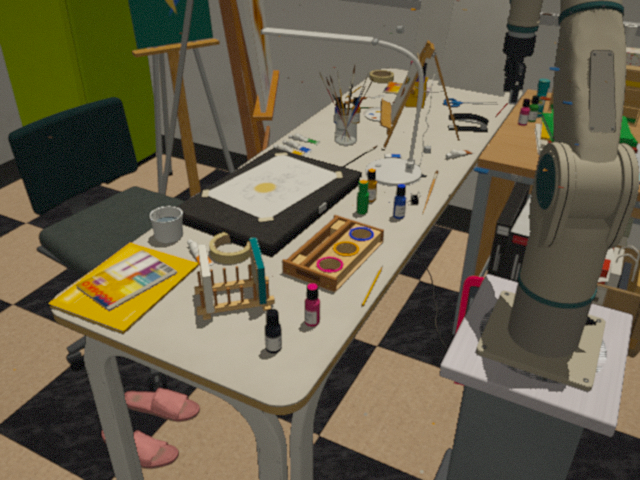

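View pics/top0.png

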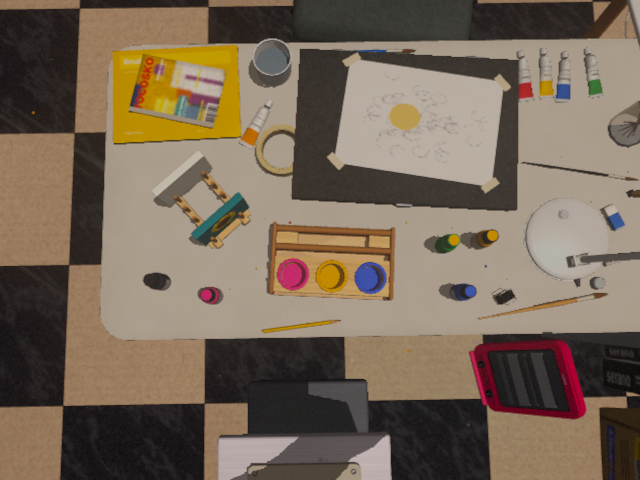

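Candidates seen in top: ochre bottle (487,238) vs. its green look‑alike (449,241), which has a yellowish dab. Blue bottle is at (463,291). Rose (210,295) vs. black (157,281). Blank canvas (182,178) vs. painted (222,220). Wells: rose (292,275), ochre (331,277), blue (370,278); slot at about (333,240). In the scene view, ochre is (371,183), green (363,200), blue (400,203), rose (313,305) and black (273,330).

```bash
cat > h.py <<'E'
import numpy as np,cv2,pickle
from cell import *
def ray(d,u,v,z):
    K,R,t=[np.array(d[k],float) for k in("mtx","R","t")]
    c=-R.T@t; w=R.T@np.linalg.inv(K)@np.array([u,v,1.]); return c+w*(z-c[2])/w[2]
def proj(d,X):
    p=np.array(d["mtx"])@(np.array(d["R"])@np.array(X,float)+np.array(d["t"])); return p[:2]/p[2]
def crop(d,x0,y0,x1,y1,s): return cv2.resize(d["pixels"][y0:y1,x0:x1,::-1],None,fx=s,fy=s,interpolation=cv2.INTER_CUBIC)
E
python3 - <<'E'
from h import *
d=pickle.load(open("top.pkl","rb"));s=pickle.load(open("scene.pkl","rb"))
c=np.zeros((600,800,3),np.uint8)
for x,y,im in((0,0,crop(d,140,145,260,315,3.5)),(425,0,crop(d,425,220,525,310,3.5)),(425,320,crop(s,335,160,425,225,4))):
    c[y:y+im.shape[0],x:x+im.shape[1]]=im[:600-y,:800-x]
cv2.imwrite("pics/c1.png",c)
for n,u,v,z in[("green",454,239,88),("ochre",491,236,88),("blue",469,292,88),("rose",207,295,88),("black",151,281,88),("wr",292.5,275,35),("wo",331.5,277,35),("wb",370.5,278.5,35)]: print(n,ray(d,u,v,z).round(1))
E
```

```text
green [ 501.3 -272.    88. ]
ochre [ 505.6 -338.    88. ]
blue [ 407.3 -293.8   88. ]
rose [409.6 165.   88. ]
black [435.6 263.4  88. ]
wr [445.4  17.1  35. ]
wo [440.5 -55.2  35. ]
wb [ 436.6 -127.5   35. ]
```

View pics/c1.png

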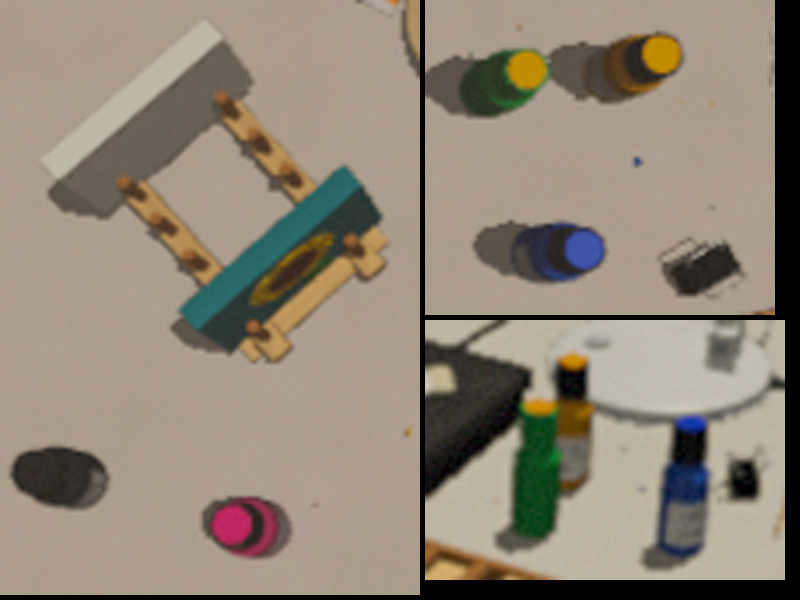

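The crop confirms the choice. The ochre bottle has a brown-yellow body, black cap and label at top px (492,236). The green one next to it (455,240) is the decoy. Blue is at (470,291), rose at (206,295), and the blank white canvas strip centre at (178,173). Next I need the tray and the canvas strip up close.

Run:
```python
from h import *
d=pickle.load(open("top.pkl","rb"));s=pickle.load(open("scene.pkl","rb"))
cv2.imwrite("pics/c2.png",crop(d,262,218,402,305,5.5))
for n,u,v in[("green",454.6,240),("ochre",492.4,235.7),("blue",470.1,291.1),("rose",206.3,294.7)]: 
    X=ray(d,u,v,88);print(n,X.round(1),proj(s,X).round(1))
q=[ray(d,140+a/3.5,145+b/3.5,110) for a,b in((205,20),(228,38),(63,180),(42,160))]
for p in q:print(p.round(1),proj(s,p).round(1))
c=sum(q)/4;e=(q[0]+q[1]-q[2]-q[3])/2;print("canvas",c.round(1),e,np.degrees(np.arctan2(e[1],e[0])))
for u,v,z in((575,260,20),(562,215,40)):print(ray(d,u,v,z))
p=ray(d,575,260,20)
for h in(100,200,300,400):print(h,proj(s,[p[0],p[1],h]),ray(s,265,30,h).round())
# rings by colour
hsv=cv2.cvtColor(d["pixels"],cv2.COLOR_RGB2HSV)
for n,lo,hi in(("rose",160,178),("ochre",14,25),("blue",108,128)):
    m=((hsv[...,0]>=lo)&(hsv[...,0]<=hi)&(hsv[...,1]>190)).astype(np.uint8)
    m[:255]=0;m[300:]=0;m[:,:272]=0;m[:,392:]=0
    ys,xs=np.nonzero(m);print(n,len(xs),xs.min(),xs.max(),ys.min(),ys.max(),xs.mean(),ys.mean())
```

```text
green [ 499.5 -273.    88. ] [363.7 181.2]
ochre [ 506.1 -340.5   88. ] [372.1 169.8]
blue [ 408.8 -295.8   88. ] [401.3 185.6]
rose [410.1 166.2  88. ] [312.  286.6]
[663.  177.8 110. ] [198.6 245. ]
[653.5 166.1 110. ] [206.  243.4]
[581.9 247.8 110. ] [211.  274.4]
[592.2 258.5 110. ] [203.1 275.8]
canvas [622.7 212.5 110. ] [ 7.12457579e+01 -8.11803321e+01  5.68434189e-14] -48.729054716086374
[ 466.07268941 -517.16503754   20.        ]
[ 549.3950919 -489.5403398   40.       ]
100 [411.4289382  143.59212164] [ 1449. -1342.   100.]
200 [414.73726884 108.87672832] [ 1238. -1009.   200.]
300 [418.27144089  71.79150737] [1027. -676.  300.]
400 [422.05539697  32.08522098] [ 815. -343.  400.]
rose 527 278 307 259 289 292.4136622390892 274.4648956356736
ochre 754 316 347 260 291 330.946949602122 276.04641909814325Traceback (most recent call last):
  File "<stdin>", line 17, in <module>
    return umr_minimum(a, axis, None, out, keepdims, initial, where)
ValueError: zero-size array to reduction operation minimum which has no identity
```

View pics/c2.png

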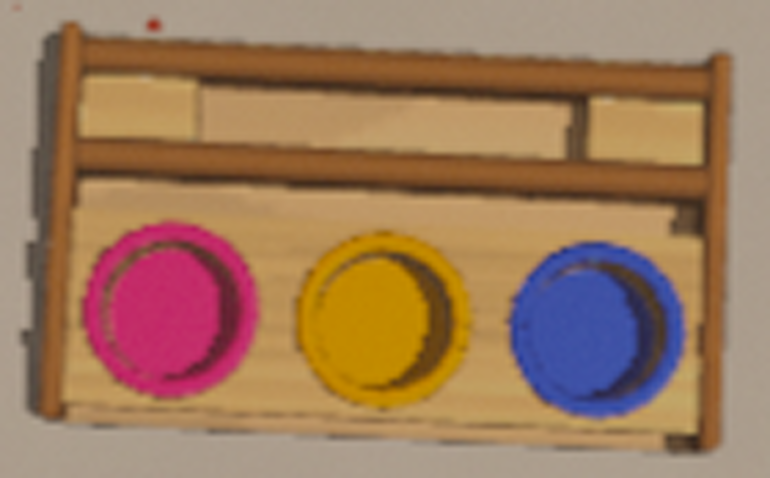

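The tray crop shows ring centres at px rose (293.1,274.4), ochre (331.8,276.4) and blue (370.7,278.0). The slot middle is between the walls at about (332.9,239.2).

```bash
cat >> h.py <<'E'
def go(cur,cy,tgt,ty):
    "cm shift in tool axes (tool down, yaw cy) and turn about tool z"
    d=(np.array(tgt)-np.array(cur))/10;c,s=np.cos(cy),np.sin(cy)
    print("dx %.2f dy %.2f dz %.2f az %.3f"%(c*d[0]+s*d[1],s*d[0]-c*d[1],-d[2],-(ty-cy)))
E
python3 - <<'E'
from h import *
d=pickle.load(open("top.pkl","rb"))
w={n:ray(d,u,v,35) for n,u,v in(("rose",293.1,274.4),("ochre",331.8,276.4),("blue",370.7,278))}
for n in w:print(n,w[n].round(1))
e=w["rose"]-w["blue"];print("tray yaw",np.arctan2(-e[0],e[1]),np.hypot(*e[:2])/2)
a=ray(d,262+80/5.5,218+103.5/5.5,36);b=ray(d,262+705/5.5,218+130/5.5,36);print("slot ends",a,b,"mid",ray(d,332.9,239.2,36),np.arctan2(b[0]-a[0],a[1]-b[1]))
print("case corner",ray(d,518,208,0),ray(d,518,208,40))
go((243.4,-602.7,231.3),.384,(409,-296,140),1.51)
E
```

```text
rose [446.5  16.   35. ]
ochre [441.6 -55.7  35. ]
blue [ 437.5 -127.8   35. ]
tray yaw -0.06259321650798991 72.06581903072336
slot ends [517.2532999   46.12569342  36.        ] [ 504.75674534 -166.15881971   36.        ] mid [511.06854334 -59.18162019  36.        ] -0.058799153250809075
case corner [ 571.30301347 -423.30590343    0.        ] [ 564.02968031 -407.81360821   40.        ]
dx 26.84 dy -22.23 dz 9.13 az -1.126
```

send_rows:
  series:
    - {"dx": 26.8, "dy": -22.2, "dz": 9.1, "az": -1.126, "hand": 0.35}
    - {"dx": 26.8, "dy": -22.2, "dz": 9.1, "az": -1.126, "hand": 0.35}
    - {"dx": 26.8, "dy": -22.2, "dz": 9.1, "az": -1.126, "hand": 0.35}
    - {"dx": 26.8, "dy": -22.2, "dz": 9.1, "az": -1.126, "hand": 0.35}
    - {"dx": 26.8, "dy": -22.2, "dz": 9.1, "az": -1.126, "hand": 0.35}
    - {"dx": 26.8, "dy": -22.2, "dz": 9.1, "az": -1.126, "hand": 0.35}
    - {"dx": 26.8, "dy": -22.2, "dz": 9.1, "az": -1.126, "hand": 0.35}
    - {"dx": 26.8, "dy": -22.2, "dz": 9.1, "az": -1.126, "hand": 0.35}
    - {"dx": 26.8, "dy": -22.2, "dz": 9.1, "az": -1.126, "hand": 0.35}
    - {"dx": 26.8, "dy": -22.2, "dz": 9.1, "az": -1.126, "hand": 0.35}

```text
invalid input at $.series[0]: expected keys ax, ay, az, dx, dy, dz, hand
```

send_rows:
  series:
    - {"ax": 0, "ay": 0, "dx": 26.8, "dy": -22.2, "dz": 9.1, "az": -1.126, "hand": 0.35}
    - {"ax": 0, "ay": 0, "dx": 26.8, "dy": -22.2, "dz": 9.1, "az": -1.126, "hand": 0.35}
    - {"ax": 0, "ay": 0, "dx": 26.8, "dy": -22.2, "dz": 9.1, "az": -1.126, "hand": 0.35}
    - {"ax": 0, "ay": 0, "dx": 26.8, "dy": -22.2, "dz": 9.1, "az": -1.126, "hand": 0.35}
    - {"ax": 0, "ay": 0, "dx": 26.8, "dy": -22.2, "dz": 9.1, "az": -1.126, "hand": 0.35}
    - {"ax": 0, "ay": 0, "dx": 26.8, "dy": -22.2, "dz": 9.1, "az": -1.126, "hand": 0.35}
    - {"ax": 0, "ay": 0, "dx": 26.8, "dy": -22.2, "dz": 9.1, "az": -1.126, "hand": 0.35}
    - {"ax": 0, "ay": 0, "dx": 26.8, "dy": -22.2, "dz": 9.1, "az": -1.126, "hand": 0.35}
    - {"ax": 0, "ay": 0, "dx": 26.8, "dy": -22.2, "dz": 9.1, "az": -1.126, "hand": 0.35}
    - {"ax": 0, "ay": 0, "dx": 26.8, "dy": -22.2, "dz": 9.1, "az": -1.126, "hand": 0.35}

```text
clock: 1.1
eef_pos: [408.3, -297.5, 140.3]
tool_rot: [-3.141, 0.001, 1.507]
force: [0.8, -0.5, 0.5]
width: 55.5
gripper_force: 0.0
```

Run:
```python
from h import *
d=get_image("top");s=get_image("scene")
c=np.zeros((480,800,3),np.uint8)
a=crop(d,400,200,540,330,2.8);b=crop(s,340,100,440,240,3.4)
c[:a.shape[0],:a.shape[1]]=a;c[:b.shape[0],400:400+b.shape[1]]=b[:480]
cv2.imwrite("pics/c3.png",c);st=read_state();print(st["eef_pos"],st["tool_rot"],st["width"])
```

```text
[ 407.95518806 -298.35618627  140.48132982] [-3.14140870e+00  1.21111163e-03  1.50548454e+00] 55.55284227651944
```

View pics/c3.png

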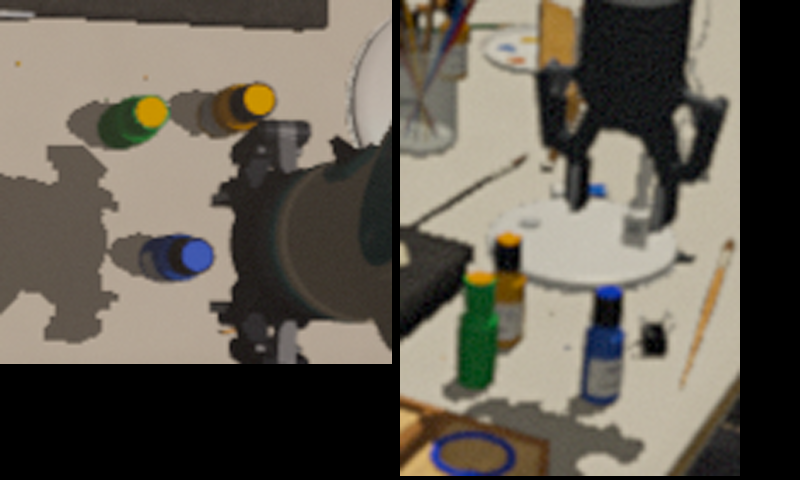

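The crops show the open fingers over the blue bottle: tips at scene px about (391,160) and (418,165), with the blue cap at (401,186) below them. I'll check the TCP projection.

Run:
```python
from h import *
s=pickle.load(open("scene.pkl","rb"))
for z in(140,153):
  for o in(-28,0,28):print(z,o,proj(s,[408+o,-298.3,z]))
go((408,-298.3,140.5),1.506,(408.8,-295.8,40),1.51)
```

```text
140 -28 [414.7071224  168.56123763]
140 0 [403.7203339  166.07999823]
140 28 [392.89053938 163.63421411]
153 -28 [415.20304589 163.64177818]
153 0 [404.16041556 161.18430655]
153 28 [393.27632227 158.7621164 ]
dx 0.25 dy 0.06 dz 10.05 az -0.004
```

send_rows:
  series:
    - {"ax": 0, "ay": 0, "dx": 0.2, "dy": 0, "dz": 5, "az": 0, "hand": 0.35}
    - {"ax": 0, "ay": 0, "dx": 0.2, "dy": 0, "dz": 8, "az": 0, "hand": 0.35}
    - {"ax": 0, "ay": 0, "dx": 0.2, "dy": 0, "dz": 10, "az": 0, "hand": 0.35}
    - {"ax": 0, "ay": 0, "dx": 0.2, "dy": 0, "dz": 10, "az": 0, "hand": 0.35}
    - {"ax": 0, "ay": 0, "dx": 0.2, "dy": 0, "dz": 10, "az": 0, "hand": 1}
    - {"ax": 0, "ay": 0, "dx": 0.2, "dy": 0, "dz": 10, "az": 0, "hand": 1}
    - {"ax": 0, "ay": 0, "dx": 0.2, "dy": 0, "dz": 10, "az": 0, "hand": 1}
    - {"ax": 0, "ay": 0, "dx": 0.2, "dy": 0, "dz": 10, "az": 0, "hand": 1}
    - {"ax": 0, "ay": 0, "dx": 0.2, "dy": 0, "dz": 10, "az": 0, "hand": 1}
    - {"ax": 0, "ay": 0, "dx": 0.2, "dy": 0, "dz": 10, "az": 0, "hand": 1}

```text
clock: 2.2
eef_pos: [409.6, -295.4, 41.6]
tool_rot: [3.14, 0.002, 1.509]
force: [-1.2, -0.7, 6.4]
width: 29.8
gripper_force: 59.4
```

send_rows:
  series:
    - {"ax": 0, "ay": 0, "dx": 0, "dy": 0, "dz": -4, "az": 0, "hand": 1}
    - {"ax": 0, "ay": 0, "dx": 0, "dy": 0, "dz": -7, "az": 0, "hand": 1}
    - {"ax": 0, "ay": 0, "dx": 4, "dy": 0.4, "dz": -7, "az": 0, "hand": 1}
    - {"ax": 0, "ay": 0, "dx": 9, "dy": 0.9, "dz": -7, "az": 0, "hand": 1}
    - {"ax": 0, "ay": 0, "dx": 13, "dy": 1.4, "dz": -7, "az": 0, "hand": 1}
    - {"ax": 0, "ay": 0, "dx": 16.9, "dy": 1.75, "dz": -7, "az": 0, "hand": 1}
    - {"ax": 0, "ay": 0, "dx": 16.9, "dy": 1.75, "dz": -7, "az": 0, "hand": 1}
    - {"ax": 0, "ay": 0, "dx": 16.9, "dy": 1.75, "dz": -7, "az": 0, "hand": 1}
    - {"ax": 0, "ay": 0, "dx": 16.9, "dy": 1.75, "dz": -7, "az": 0, "hand": 1}

```text
clock: 3.1
eef_pos: [436.5, -128.1, 110.5]
tool_rot: [3.141, 0.001, 1.508]
force: [-0.8, 0.2, -0.9]
width: 29.6
gripper_force: 59.5
```

Run:
```python
from h import *
d=get_image("top");s=get_image("scene")
c=np.zeros((480,800,3),np.uint8)
a=crop(d,262,215,402,305,2.8);b=crop(s,270,130,400,290,3)
c[:a.shape[0],:a.shape[1]]=a;c[:b.shape[0],400:400+b.shape[1]]=b[:480]
cv2.imwrite("pics/c4.png",c);st=read_state();print(st["eef_pos"],st["tool_rot"],st["width"])
```

```text
[ 436.39751784 -128.4804705   110.36370551] [3.14156465e+00 6.68358782e-04 1.50699983e+00] 29.638389746745066
```

View pics/c4.png

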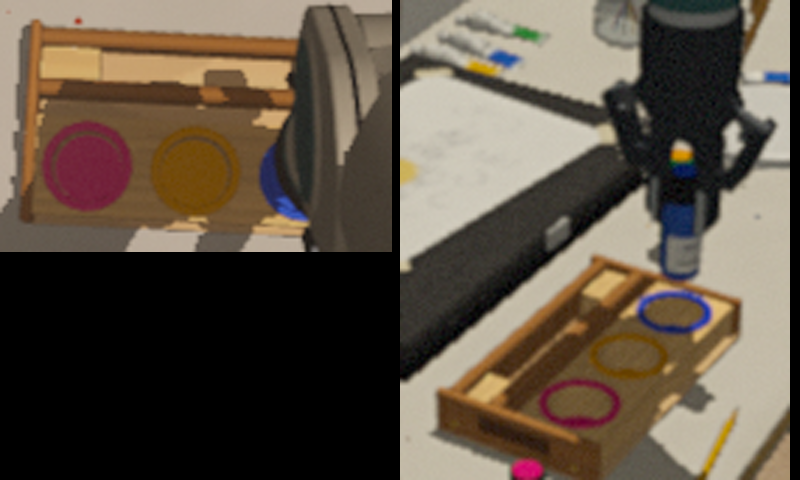

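The blue bottle hangs upright over the blue ring (scene px about (497,222) above the ring at (495,234)). I'll lower it and release.

send_rows:
  series:
    - {"ax": 0, "ay": 0, "dx": 0, "dy": 0.1, "dz": 3.5, "az": 0, "hand": 1}
    - {"ax": 0, "ay": 0, "dx": 0, "dy": 0.1, "dz": 5.5, "az": 0, "hand": 1}
    - {"ax": 0, "ay": 0, "dx": 0, "dy": 0.1, "dz": 6.2, "az": 0, "hand": 1}
    - {"ax": 0, "ay": 0, "dx": 0, "dy": 0.1, "dz": 6.2, "az": 0, "hand": 1}
    - {"ax": 0, "ay": 0, "dx": 0, "dy": 0.1, "dz": 6.2, "az": 0, "hand": 1}
    - {"ax": 0, "ay": 0, "dx": 0, "dy": 0.1, "dz": 6.2, "az": 0, "hand": 1}

```text
clock: 3.8
eef_pos: [438.0, -127.6, 48.7]
tool_rot: [3.141, 0.0, 1.509]
force: [0.4, -0.8, -1.0]
width: 29.7
gripper_force: 59.6
```

send_rows:
  series:
    - {"ax": 0, "ay": 0, "dx": 0, "dy": 0, "dz": 0, "az": 0, "hand": 0.35}
    - {"ax": 0, "ay": 0, "dx": 0, "dy": 0, "dz": 0, "az": 0, "hand": 0.35}
    - {"ax": 0, "ay": 0, "dx": 0, "dy": 0, "dz": 0, "az": 0, "hand": 0.35}
    - {"ax": 0, "ay": 0, "dx": 0, "dy": 0, "dz": 0, "az": 0, "hand": 0.35}
    - {"ax": 0, "ay": 0, "dx": 0, "dy": 0, "dz": -3, "az": 0, "hand": 0.35}
    - {"ax": 0, "ay": 0, "dx": 0, "dy": 0, "dz": -7, "az": 0, "hand": 0.35}
    - {"ax": 0, "ay": 0, "dx": 0, "dy": 0, "dz": -9, "az": 0, "hand": 0.35}
    - {"ax": 0, "ay": 0, "dx": 0, "dy": 0, "dz": -9, "az": 0, "hand": 0.35}

```text
clock: 4.6
eef_pos: [439.5, -127.4, 140.8]
tool_rot: [3.136, 0.001, 1.509]
force: [0.1, -0.2, -0.3]
width: 55.7
gripper_force: 0.0
```

Run:
```python
from h import *
s=get_image("scene");st=read_state();p=st["eef_pos"];print(p,st["tool_rot"],st["width"])
cv2.imwrite("pics/c5.png",crop(s,270,150,400,300,4))
go(p,st["tool_rot"][2],(410.1,166.2,135),1.508)
```

```text
[ 438.53078594 -127.28129177  139.39041017] [3.13852109e+00 6.42529577e-04 1.50940183e+00] 55.53381665155876
dx 29.12 dy -4.64 dz 0.44 az 0.001
```

View pics/c5.png

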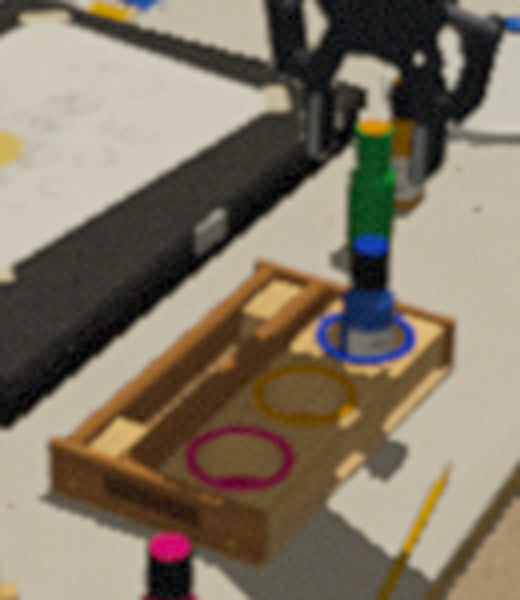

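The blue bottle stands upright in the blue well (scene px about (362,225)). On to the rose bottle.

send_rows:
  series:
    - {"ax": 0, "ay": 0, "dx": 5, "dy": -0.8, "dz": 0, "az": 0, "hand": 0.35}
    - {"ax": 0, "ay": 0, "dx": 10, "dy": -1.6, "dz": 0, "az": 0, "hand": 0.35}
    - {"ax": 0, "ay": 0, "dx": 15, "dy": -2.4, "dz": 0, "az": 0, "hand": 0.35}
    - {"ax": 0, "ay": 0, "dx": 20, "dy": -3.2, "dz": 0, "az": 0, "hand": 0.35}
    - {"ax": 0, "ay": 0, "dx": 25, "dy": -4, "dz": 0.4, "az": 0, "hand": 0.35}
    - {"ax": 0, "ay": 0, "dx": 29.1, "dy": -4.6, "dz": 0.4, "az": 0, "hand": 0.35}
    - {"ax": 0, "ay": 0, "dx": 29.1, "dy": -4.6, "dz": 0.4, "az": 0, "hand": 0.35}
    - {"ax": 0, "ay": 0, "dx": 29.1, "dy": -4.6, "dz": 0.4, "az": 0, "hand": 0.35}
    - {"ax": 0, "ay": 0, "dx": 29.1, "dy": -4.6, "dz": 0.4, "az": 0, "hand": 0.35}

```text
clock: 5.55
eef_pos: [408.9, 164.8, 133.5]
tool_rot: [-3.14, 0.002, 1.508]
force: [0.1, 0.1, 0.0]
width: 55.7
gripper_force: 0.0
```

send_rows:
  series:
    - {"ax": 0, "ay": 0, "dx": 0.1, "dy": 0.1, "dz": 4, "az": 0, "hand": 0.35}
    - {"ax": 0, "ay": 0, "dx": 0.1, "dy": 0.1, "dz": 7.5, "az": 0, "hand": 0.35}
    - {"ax": 0, "ay": 0, "dx": 0.1, "dy": 0.1, "dz": 9.3, "az": 0, "hand": 0.35}
    - {"ax": 0, "ay": 0, "dx": 0.1, "dy": 0.1, "dz": 9.3, "az": 0, "hand": 0.35}
    - {"ax": 0, "ay": 0, "dx": 0.1, "dy": 0.1, "dz": 9.3, "az": 0, "hand": 1}
    - {"ax": 0, "ay": 0, "dx": 0.1, "dy": 0.1, "dz": 9.3, "az": 0, "hand": 1}
    - {"ax": 0, "ay": 0, "dx": 0.1, "dy": 0.1, "dz": 9.3, "az": 0, "hand": 1}
    - {"ax": 0, "ay": 0, "dx": 0.1, "dy": 0.1, "dz": 9.3, "az": 0, "hand": 1}
    - {"ax": 0, "ay": 0, "dx": 0.1, "dy": 0.1, "dz": 9.3, "az": 0, "hand": 1}
    - {"ax": 0, "ay": 0, "dx": 0.1, "dy": 0.1, "dz": 9.3, "az": 0, "hand": 1}

```text
clock: 6.55
eef_pos: [411.4, 167.4, 42.1]
tool_rot: [3.14, -0.001, 1.51]
force: [-0.2, -0.6, 7.3]
width: 29.6
gripper_force: 59.3
```

send_rows:
  series:
    - {"ax": 0, "ay": 0, "dx": 0, "dy": 0, "dz": -4, "az": 0, "hand": 1}
    - {"ax": 0, "ay": 0, "dx": 0, "dy": 0, "dz": -7, "az": 0, "hand": 1}
    - {"ax": 0, "ay": 0, "dx": -4, "dy": 1.2, "dz": -7, "az": 0, "hand": 1}
    - {"ax": 0, "ay": 0, "dx": -8, "dy": 2.4, "dz": -7, "az": 0, "hand": 1}
    - {"ax": 0, "ay": 0, "dx": -12, "dy": 3.6, "dz": -7, "az": 0, "hand": 1}
    - {"ax": 0, "ay": 0, "dx": -14.9, "dy": 4.4, "dz": -7, "az": 0, "hand": 1}
    - {"ax": 0, "ay": 0, "dx": -14.9, "dy": 4.4, "dz": -7, "az": 0, "hand": 1}
    - {"ax": 0, "ay": 0, "dx": -14.9, "dy": 4.4, "dz": -7, "az": 0, "hand": 1}
    - {"ax": 0, "ay": 0, "dx": -14.9, "dy": 4.4, "dz": -7, "az": 0, "hand": 1}

```text
clock: 7.45
eef_pos: [445.3, 17.0, 111.4]
tool_rot: [3.141, -0.001, 1.511]
force: [0.2, -0.8, -1.1]
width: 29.7
gripper_force: 59.4
```

send_rows:
  series:
    - {"ax": 0, "ay": 0, "dx": -0.1, "dy": 0.1, "dz": 3.5, "az": 0, "hand": 1}
    - {"ax": 0, "ay": 0, "dx": -0.1, "dy": 0.1, "dz": 5.5, "az": 0, "hand": 1}
    - {"ax": 0, "ay": 0, "dx": -0.1, "dy": 0.1, "dz": 6.3, "az": 0, "hand": 1}
    - {"ax": 0, "ay": 0, "dx": -0.1, "dy": 0.1, "dz": 6.3, "az": 0, "hand": 1}
    - {"ax": 0, "ay": 0, "dx": -0.1, "dy": 0.1, "dz": 6.3, "az": 0, "hand": 1}
    - {"ax": 0, "ay": 0, "dx": -0.1, "dy": 0.1, "dz": 6.3, "az": 0, "hand": 1}

```text
clock: 8.05
eef_pos: [446.7, 15.5, 48.8]
tool_rot: [3.141, -0.0, 1.511]
force: [0.3, 0.7, -1.1]
width: 29.7
gripper_force: 59.6
```

send_rows:
  series:
    - {"ax": 0, "ay": 0, "dx": 0, "dy": 0, "dz": 0, "az": 0, "hand": 0.35}
    - {"ax": 0, "ay": 0, "dx": 0, "dy": 0, "dz": 0, "az": 0, "hand": 0.35}
    - {"ax": 0, "ay": 0, "dx": 0, "dy": 0, "dz": 0, "az": 0, "hand": 0.35}
    - {"ax": 0, "ay": 0, "dx": 0, "dy": 0, "dz": 0, "az": 0, "hand": 0.35}
    - {"ax": 0, "ay": 0, "dx": 0, "dy": 0, "dz": -3, "az": 0, "hand": 0.35}
    - {"ax": 0, "ay": 0, "dx": 0, "dy": 0, "dz": -7, "az": 0, "hand": 0.35}
    - {"ax": 0, "ay": 0, "dx": 0, "dy": 0, "dz": -9, "az": 0, "hand": 0.35}
    - {"ax": 0, "ay": 0, "dx": 0, "dy": 0, "dz": -9, "az": 0, "hand": 0.35}

```text
clock: 8.85
eef_pos: [448.3, 14.8, 140.8]
tool_rot: [3.136, -0.001, 1.509]
force: [1.7, -0.3, -0.4]
width: 55.7
gripper_force: 0.0
```

Run:
```python
from h import *
s=get_image("scene");st=read_state();p=st["eef_pos"];print(p,st["tool_rot"],st["width"])
cv2.imwrite("pics/c6.png",crop(s,270,150,400,300,4))
go(p,st["tool_rot"][2],(506.1,-340.5,140),1.508)
```

```text
[447.27687967  14.58230235 139.385463  ] [ 3.13841292e+00 -3.05145714e-04  1.50909316e+00] 55.48986035884043
dx -35.08 dy 8.06 dz -0.06 az 0.001
```

View pics/c6.png

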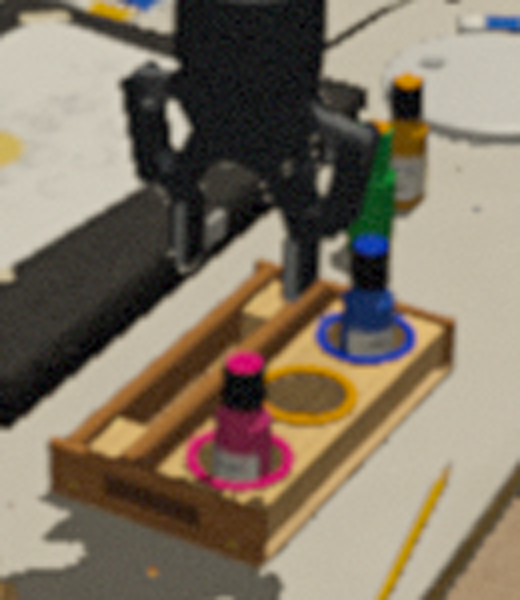

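The rose bottle stands in the rose well (scene px about (331,257)); blue is still seated, and the ochre bottle is at (372,172). Moving to the ochre bottle, passing above the green decoy.

send_rows:
  series:
    - {"ax": 0, "ay": 0, "dx": -5, "dy": 1.2, "dz": 0, "az": 0, "hand": 0.35}
    - {"ax": 0, "ay": 0, "dx": -10, "dy": 2.4, "dz": 0, "az": 0, "hand": 0.35}
    - {"ax": 0, "ay": 0, "dx": -15, "dy": 3.6, "dz": 0, "az": 0, "hand": 0.35}
    - {"ax": 0, "ay": 0, "dx": -20, "dy": 4.8, "dz": 0, "az": 0, "hand": 0.35}
    - {"ax": 0, "ay": 0, "dx": -25, "dy": 6, "dz": 0, "az": 0, "hand": 0.35}
    - {"ax": 0, "ay": 0, "dx": -30, "dy": 7.2, "dz": 0, "az": 0, "hand": 0.35}
    - {"ax": 0, "ay": 0, "dx": -35.1, "dy": 8.1, "dz": 0, "az": 0, "hand": 0.35}
    - {"ax": 0, "ay": 0, "dx": -35.1, "dy": 8.1, "dz": 0, "az": 0, "hand": 0.35}
    - {"ax": 0, "ay": 0, "dx": -35.1, "dy": 8.1, "dz": 0, "az": 0, "hand": 0.35}
    - {"ax": 0, "ay": 0, "dx": -35.1, "dy": 8.1, "dz": 0, "az": 0, "hand": 0.35}

```text
clock: 9.9
eef_pos: [505.3, -338.4, 137.0]
tool_rot: [-3.139, -0.002, 1.511]
force: [-0.3, -0.3, 0.0]
width: 55.5
gripper_force: 0.0
```

send_rows:
  series:
    - {"ax": 0, "ay": 0, "dx": -0.1, "dy": 0.1, "dz": 4, "az": 0, "hand": 0.35}
    - {"ax": 0, "ay": 0, "dx": -0.1, "dy": 0.1, "dz": 7.5, "az": 0, "hand": 0.35}
    - {"ax": 0, "ay": 0, "dx": -0.1, "dy": 0.1, "dz": 9.6, "az": 0, "hand": 0.35}
    - {"ax": 0, "ay": 0, "dx": -0.1, "dy": 0.1, "dz": 9.6, "az": 0, "hand": 0.35}
    - {"ax": 0, "ay": 0, "dx": -0.1, "dy": 0.1, "dz": 9.6, "az": 0, "hand": 1}
    - {"ax": 0, "ay": 0, "dx": -0.1, "dy": 0.1, "dz": 9.6, "az": 0, "hand": 1}
    - {"ax": 0, "ay": 0, "dx": -0.1, "dy": 0.1, "dz": 9.6, "az": 0, "hand": 1}
    - {"ax": 0, "ay": 0, "dx": -0.1, "dy": 0.1, "dz": 9.6, "az": 0, "hand": 1}
    - {"ax": 0, "ay": 0, "dx": -0.1, "dy": 0.1, "dz": 9.6, "az": 0, "hand": 1}
    - {"ax": 0, "ay": 0, "dx": -0.1, "dy": 0.1, "dz": 9.6, "az": 0, "hand": 1}

```text
clock: 10.9
eef_pos: [507.8, -341.7, 43.8]
tool_rot: [3.139, 0.001, 1.51]
force: [-0.5, 1.4, 6.5]
width: 30.2
gripper_force: 59.2
```

send_rows:
  series:
    - {"ax": 0, "ay": 0, "dx": 0, "dy": 0, "dz": -4, "az": 0, "hand": 1}
    - {"ax": 0, "ay": 0, "dx": 0, "dy": 0, "dz": -9, "az": 0, "hand": 1}
    - {"ax": 0, "ay": 0, "dx": 0, "dy": 0, "dz": -12.5, "az": 0, "hand": 1}
    - {"ax": 0, "ay": 0, "dx": 5, "dy": -1.5, "dz": -12.5, "az": 0, "hand": 1}
    - {"ax": 0, "ay": 0, "dx": 9.5, "dy": -2.8, "dz": -12.5, "az": 0, "hand": 1}
    - {"ax": 0, "ay": 0, "dx": 14, "dy": -4.2, "dz": -12.5, "az": 0, "hand": 1}
    - {"ax": 0, "ay": 0, "dx": 18.5, "dy": -5.5, "dz": -12.5, "az": 0, "hand": 1}
    - {"ax": 0, "ay": 0, "dx": 23, "dy": -6.8, "dz": -12.5, "az": 0, "hand": 1}
    - {"ax": 0, "ay": 0, "dx": 28.1, "dy": -8.3, "dz": -12.5, "az": 0, "hand": 1}
    - {"ax": 0, "ay": 0, "dx": 28.1, "dy": -8.3, "dz": -12.5, "az": 0, "hand": 1}

```text
clock: 11.9
eef_pos: [439.5, -49.5, 167.9]
tool_rot: [-3.141, -0.003, 1.52]
force: [-0.3, 0.1, -1.6]
width: 29.5
gripper_force: 59.5
```

send_rows:
  series:
    - {"ax": 0, "ay": 0, "dx": 0, "dy": 0, "dz": 0, "az": 0, "hand": 1}
    - {"ax": 0, "ay": 0, "dx": 0, "dy": 0, "dz": 0, "az": 0, "hand": 1}

```text
clock: 12.1
eef_pos: [441.4, -57.3, 167.5]
tool_rot: [3.141, 0.001, 1.508]
force: [0.9, -0.7, -0.0]
width: 29.4
gripper_force: 59.5
```

Run:
```python
from h import *
s=get_image("scene");st=read_state();p=st["eef_pos"];print(p,st["tool_rot"],st["width"])
cv2.imwrite("pics/c7.png",crop(s,270,110,400,290,3.3))
go(p,st["tool_rot"][2],(441.6,-55.7,50.3),1.508)
```

```text
[441.42209589 -57.64474619 167.38678797] [3.14105484e+00 7.32898871e-04 1.50721473e+00] 29.887557872420356
dx 0.20 dy 0.01 dz 11.71 az -0.001
```

View pics/c7.png

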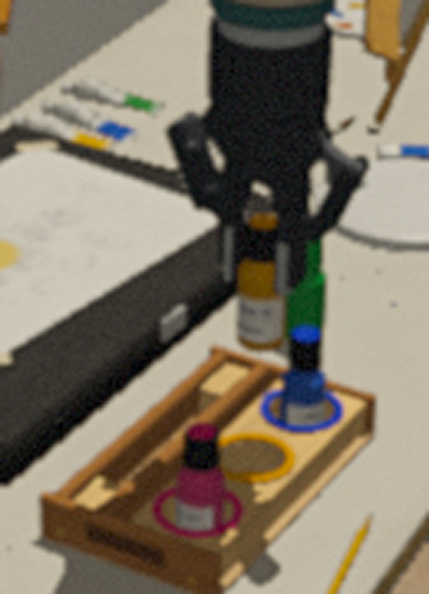

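The ochre bottle is held upright over the ochre ring (bottle foot at scene px about (348,214), ring at (347,249)). I'll lower it slowly and release.

send_rows:
  series:
    - {"ax": 0, "ay": 0, "dx": 0.1, "dy": 0, "dz": 4, "az": 0, "hand": 1}
    - {"ax": 0, "ay": 0, "dx": 0.1, "dy": 0, "dz": 8, "az": 0, "hand": 1}
    - {"ax": 0, "ay": 0, "dx": 0.1, "dy": 0, "dz": 10.5, "az": 0, "hand": 1}
    - {"ax": 0, "ay": 0, "dx": 0.1, "dy": 0, "dz": 11.7, "az": 0, "hand": 1}
    - {"ax": 0, "ay": 0, "dx": 0.1, "dy": 0, "dz": 11.7, "az": 0, "hand": 1}
    - {"ax": 0, "ay": 0, "dx": 0.1, "dy": 0, "dz": 11.7, "az": 0, "hand": 1}
    - {"ax": 0, "ay": 0, "dx": 0.1, "dy": 0, "dz": 11.7, "az": 0, "hand": 1}

```text
clock: 12.85
eef_pos: [441.6, -56.0, 50.4]
tool_rot: [3.141, 0.0, 1.508]
force: [-0.3, -0.3, 0.2]
width: 29.8
gripper_force: 59.5
```

send_rows:
  series:
    - {"ax": 0, "ay": 0, "dx": 0, "dy": 0, "dz": 0, "az": 0, "hand": 0.35}
    - {"ax": 0, "ay": 0, "dx": 0, "dy": 0, "dz": 0, "az": 0, "hand": 0.35}
    - {"ax": 0, "ay": 0, "dx": 0, "dy": 0, "dz": 0, "az": 0, "hand": 0.35}
    - {"ax": 0, "ay": 0, "dx": 0, "dy": 0, "dz": 0, "az": 0, "hand": 0.35}
    - {"ax": 0, "ay": 0, "dx": 0, "dy": 0, "dz": -3, "az": 0, "hand": 0.35}
    - {"ax": 0, "ay": 0, "dx": 0, "dy": 0, "dz": -7, "az": 0, "hand": 0.35}
    - {"ax": 0, "ay": 0, "dx": 0, "dy": 0, "dz": -12, "az": 0, "hand": 0.35}
    - {"ax": 0, "ay": 0, "dx": 0, "dy": 0, "dz": -12, "az": 0, "hand": 0.35}
    - {"ax": 0, "ay": 0, "dx": 0, "dy": 0, "dz": -12, "az": 0, "hand": 0.35}

```text
clock: 13.75
eef_pos: [441.7, -55.4, 171.4]
tool_rot: [3.139, 0.001, 1.509]
force: [-0.1, -0.6, -0.2]
width: 55.6
gripper_force: 0.0
```

Run:
```python
from h import *
st=read_state();p=st["eef_pos"];print(p,st["tool_rot"],st["width"])
go(p,st["tool_rot"][2],(622.7,212.5,165),np.radians(131.3))
```

```text
[441.70665206 -55.36971082 171.4375803 ] [3.13864595e+00 5.30553761e-04 1.50922450e+00] 55.60640471192903
dx 27.85 dy 16.42 dz 0.64 az -0.782
```

send_rows:
  series:
    - {"ax": 0, "ay": 0, "dx": 4, "dy": 2.3, "dz": 0, "az": -0.12, "hand": 0.35}
    - {"ax": 0, "ay": 0, "dx": 8, "dy": 4.7, "dz": 0, "az": -0.24, "hand": 0.35}
    - {"ax": 0, "ay": 0, "dx": 12, "dy": 7.1, "dz": 0, "az": -0.36, "hand": 0.35}
    - {"ax": 0, "ay": 0, "dx": 16, "dy": 9.4, "dz": 0, "az": -0.48, "hand": 0.35}
    - {"ax": 0, "ay": 0, "dx": 20, "dy": 11.8, "dz": 0, "az": -0.6, "hand": 0.35}
    - {"ax": 0, "ay": 0, "dx": 24, "dy": 14.1, "dz": 0, "az": -0.7, "hand": 0.35}
    - {"ax": 0, "ay": 0, "dx": 27.9, "dy": 16.4, "dz": 0.6, "az": -0.782, "hand": 0.35}
    - {"ax": 0, "ay": 0, "dx": 27.9, "dy": 16.4, "dz": 0.6, "az": -0.782, "hand": 0.35}
    - {"ax": 0, "ay": 0, "dx": 27.9, "dy": 16.4, "dz": 0.6, "az": -0.782, "hand": 0.35}
    - {"ax": 0, "ay": 0, "dx": 27.9, "dy": 16.4, "dz": 0.6, "az": -0.782, "hand": 0.35}

```text
clock: 14.75
eef_pos: [620.7, 211.7, 162.7]
tool_rot: [-3.138, 0.0, 2.291]
force: [-0.1, -0.2, -0.2]
width: 55.4
gripper_force: 0.0
```

Run:
```python
from h import *
s=get_image("scene");st=read_state();p=st["eef_pos"];y=st["tool_rot"][2];print(p,st["tool_rot"],st["width"])
a=crop(s,180,170,300,320,3.2);b=crop(s,290,195,390,290,4)
c=np.zeros((480,800,3),np.uint8);c[:480,:a.shape[1]]=a;c[:b.shape[0],390:390+b.shape[1]]=b
cv2.imwrite("pics/c8.png",c)
go(p,y,(622.7,212.5,70),np.radians(131.3))
for o in(-28,28):print(proj(s,p+[o*np.sin(y),-o*np.cos(y),9]).round(1))
```

```text
[621.02788392 211.42038267 163.34778578] [-3.13870017e+00  6.21292313e-04  2.29031423e+00] 55.45635035127123
dx -0.03 dy 0.20 dz 9.33 az -0.001
[217.4 230.2]
[187.6 233.8]
```

View pics/c8.png

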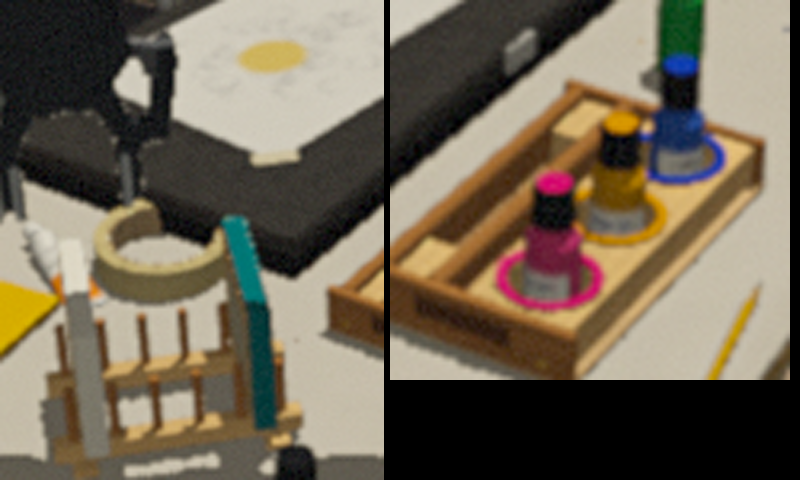

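All three bottles stand in their own wells (scene px about (329,258), (347,244) and (362,225)). The open fingers, at about (184,232) and (221,232), straddle the blank canvas (top edge about (203,245)).

send_rows:
  series:
    - {"ax": 0, "ay": 0, "dx": 0, "dy": 0.1, "dz": 4, "az": 0, "hand": 0.35}
    - {"ax": 0, "ay": 0, "dx": 0, "dy": 0.1, "dz": 7, "az": 0, "hand": 0.35}
    - {"ax": 0, "ay": 0, "dx": 0, "dy": 0.1, "dz": 9.3, "az": 0, "hand": 0.35}
    - {"ax": 0, "ay": 0, "dx": 0, "dy": 0.1, "dz": 9.3, "az": 0, "hand": 0.35}
    - {"ax": 0, "ay": 0, "dx": 0, "dy": 0.1, "dz": 9.3, "az": 0, "hand": 0.7}
    - {"ax": 0, "ay": 0, "dx": 0, "dy": 0.1, "dz": 9.3, "az": 0, "hand": 1}
    - {"ax": 0, "ay": 0, "dx": 0, "dy": 0.1, "dz": 9.3, "az": 0, "hand": 1}
    - {"ax": 0, "ay": 0, "dx": 0, "dy": 0.1, "dz": 9.3, "az": 0, "hand": 1}
    - {"ax": 0, "ay": 0, "dx": 0, "dy": 0.1, "dz": 9.3, "az": 0, "hand": 1}
    - {"ax": 0, "ay": 0, "dx": 0, "dy": 0.1, "dz": 9.3, "az": 0, "hand": 1}

```text
clock: 15.8
eef_pos: [623.7, 214.4, 73.3]
tool_rot: [3.139, 0.001, 2.291]
force: [-0.9, -0.6, 6.4]
width: 14.5
gripper_force: 59.4
```

send_rows:
  series:
    - {"ax": 0, "ay": 0, "dx": 0, "dy": 0, "dz": -2, "az": 0, "hand": 1}
    - {"ax": 0, "ay": 0, "dx": 0, "dy": 0, "dz": -5, "az": 0, "hand": 1}
    - {"ax": 0, "ay": 0, "dx": 0, "dy": 0, "dz": -8, "az": 0, "hand": 1}
    - {"ax": 0, "ay": 0, "dx": 0, "dy": 0, "dz": -10, "az": 0, "hand": 1}
    - {"ax": 0, "ay": 0, "dx": 0, "dy": 0, "dz": -10, "az": 0, "hand": 1}

```text
clock: 16.3
eef_pos: [624.4, 215.3, 174.9]
tool_rot: [3.135, 0.002, 2.292]
force: [-0.5, 0.3, -1.1]
width: 14.1
gripper_force: 59.5
```

send_rows:
  series:
    - {"ax": 0, "ay": 0, "dx": -1.8, "dy": -3.7, "dz": 0, "az": 0.11, "hand": 1}
    - {"ax": 0, "ay": 0, "dx": -3.7, "dy": -7.5, "dz": 0, "az": 0.22, "hand": 1}
    - {"ax": 0, "ay": 0, "dx": -5.6, "dy": -11.3, "dz": 0, "az": 0.33, "hand": 1}
    - {"ax": 0, "ay": 0, "dx": -7.5, "dy": -15.1, "dz": 0, "az": 0.44, "hand": 1}
    - {"ax": 0, "ay": 0, "dx": -9.4, "dy": -18.9, "dz": 0, "az": 0.56, "hand": 1}
    - {"ax": 0, "ay": 0, "dx": -11.3, "dy": -22.7, "dz": 0, "az": 0.67, "hand": 1}
    - {"ax": 0, "ay": 0, "dx": -13.1, "dy": -26.5, "dz": 0, "az": 0.78, "hand": 1}
    - {"ax": 0, "ay": 0, "dx": -13.1, "dy": -26.5, "dz": 0, "az": 0.78, "hand": 1}
    - {"ax": 0, "ay": 0, "dx": -13.1, "dy": -26.5, "dz": 0, "az": 0.78, "hand": 1}
    - {"ax": 0, "ay": 0, "dx": -13.1, "dy": -26.5, "dz": 0, "az": 0.78, "hand": 1}

```text
clock: 17.3
eef_pos: [510.2, -58.0, 171.0]
tool_rot: [3.142, -0.001, 1.514]
force: [0.3, 1.1, -1.4]
width: 14.1
gripper_force: 59.5
```

Run:
```python
from h import *
s=get_image("scene");st=read_state();p=st["eef_pos"];y=st["tool_rot"][2];print(p,st["tool_rot"],st["width"])
cv2.imwrite("pics/c9.png",crop(s,190,120,400,310,3))
go(p,y,(510.8,-59.5,60),1.510)
```

```text
[510.32267411 -57.6341811  171.03893216] [ 3.14153256e+00 -1.16535832e-03  1.51437397e+00] 14.354924339566582
dx -0.18 dy 0.06 dz 11.10 az 0.004
```

View pics/c9.png

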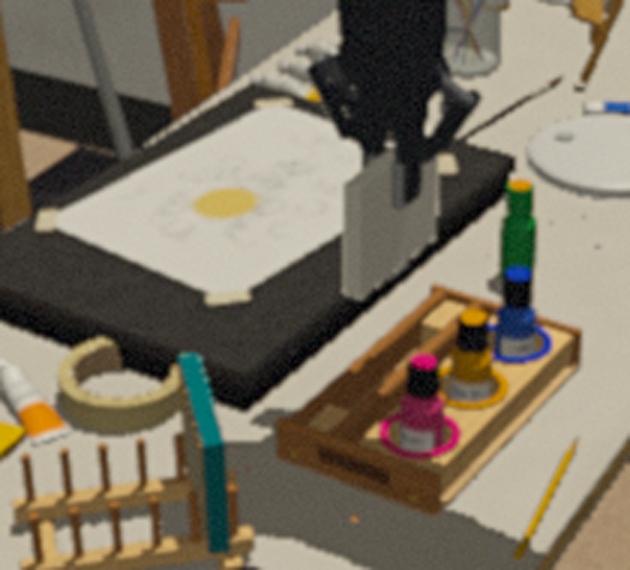

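The blank canvas is held upright and squarely over the slot (near lower corner about px (310,218)); the painted one is still in the rack. I'll lower it to just above the walls and check there before going in.

send_rows:
  series:
    - {"ax": 0, "ay": 0, "dx": -0.1, "dy": 0, "dz": 3.5, "az": 0, "hand": 1}
    - {"ax": 0, "ay": 0, "dx": -0.1, "dy": 0, "dz": 6, "az": 0, "hand": 1}
    - {"ax": 0, "ay": 0, "dx": -0.1, "dy": 0, "dz": 7, "az": 0, "hand": 1}
    - {"ax": 0, "ay": 0, "dx": -0.1, "dy": 0, "dz": 7, "az": 0, "hand": 1}
    - {"ax": 0, "ay": 0, "dx": -0.1, "dy": 0, "dz": 7, "az": 0, "hand": 1}

```text
clock: 17.85
eef_pos: [510.7, -59.5, 101.9]
tool_rot: [3.141, -0.0, 1.513]
force: [0.2, 0.4, -0.9]
width: 14.6
gripper_force: 59.4
```

Run:
```python
from h import *
s=get_image("scene");st=read_state();p=st["eef_pos"];y=st["tool_rot"][2];print(p,st["tool_rot"],st["width"])
cv2.imwrite("pics/c10.png",crop(s,275,170,395,295,4.7))
go(p,y,(510.8,-59.5,60),1.510)
```

```text
[510.9583946  -59.67191676 102.26233532] [ 3.13958655e+00 -2.94002730e-04  1.51266149e+00] 14.40807120920532
dx 0.02 dy -0.02 dz 4.23 az 0.003
```

View pics/c10.png

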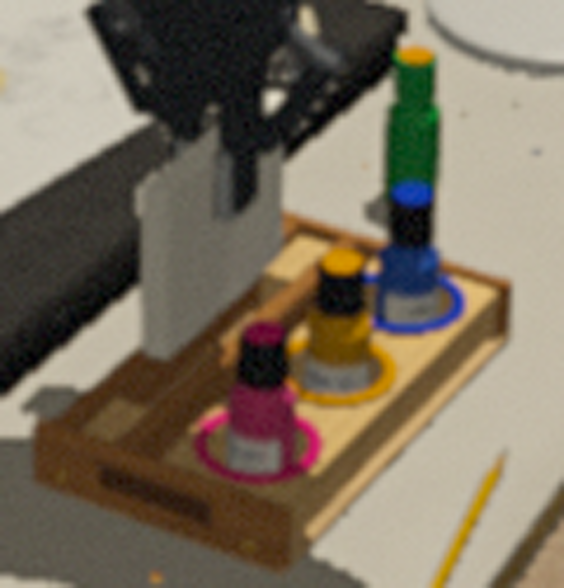

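The canvas hangs above the slot between the walls (near corner about px (309,246)). It's aligned, so I'll lower it gently.

send_rows:
  series:
    - {"ax": 0, "ay": 0, "dx": 0, "dy": 0, "dz": 1, "az": 0, "hand": 1}
    - {"ax": 0, "ay": 0, "dx": 0, "dy": 0, "dz": 2, "az": 0, "hand": 1}
    - {"ax": 0, "ay": 0, "dx": 0, "dy": 0, "dz": 2.5, "az": 0, "hand": 1}
    - {"ax": 0, "ay": 0, "dx": 0, "dy": 0, "dz": 2.5, "az": 0, "hand": 1}

```text
clock: 18.3
eef_pos: [509.4, -60.3, 75.4]
tool_rot: [-3.14, 0.0, 1.512]
force: [-0.3, 0.3, -2.1]
width: 14.2
gripper_force: 59.4
```

send_rows:
  series:
    - {"ax": 0, "ay": 0, "dx": 0, "dy": 0, "dz": 0.8, "az": 0, "hand": 1}
    - {"ax": 0, "ay": 0, "dx": 0, "dy": 0, "dz": 1.4, "az": 0, "hand": 1}
    - {"ax": 0, "ay": 0, "dx": 0, "dy": 0, "dz": 1.7, "az": 0, "hand": 1}
    - {"ax": 0, "ay": 0, "dx": 0, "dy": 0, "dz": 1.7, "az": 0, "hand": 1}
    - {"ax": 0, "ay": 0, "dx": 0, "dy": 0, "dz": 1.7, "az": 0, "hand": 1}

```text
clock: 18.8
eef_pos: [509.8, -60.1, 59.3]
tool_rot: [-3.141, 0.0, 1.512]
force: [-1.3, 0.2, 1.1]
width: 14.2
gripper_force: 59.6
```

send_rows:
  series:
    - {"ax": 0, "ay": 0, "dx": 0, "dy": 0, "dz": 0, "az": 0, "hand": 0.45}
    - {"ax": 0, "ay": 0, "dx": 0, "dy": 0, "dz": 0, "az": 0, "hand": 0.45}
    - {"ax": 0, "ay": 0, "dx": 0, "dy": 0, "dz": 0, "az": 0, "hand": 0.45}
    - {"ax": 0, "ay": 0, "dx": 0, "dy": 0, "dz": 0, "az": 0, "hand": 0.45}
    - {"ax": 0, "ay": 0, "dx": 0, "dy": 0, "dz": -2, "az": 0, "hand": 0.45}
    - {"ax": 0, "ay": 0, "dx": 0, "dy": 0, "dz": -6, "az": 0, "hand": 0.45}
    - {"ax": 0, "ay": 0, "dx": 0, "dy": 0, "dz": -11, "az": 0, "hand": 0.45}
    - {"ax": 0, "ay": 0, "dx": 0, "dy": 0, "dz": -14, "az": 0, "hand": 0.45}
    - {"ax": 0, "ay": 0, "dx": 0, "dy": 0, "dz": -14, "az": 0, "hand": 0.45}

```text
clock: 19.7
eef_pos: [512.9, -60.2, 203.5]
tool_rot: [3.133, 0.0, 1.511]
force: [0.6, 0.5, 0.1]
width: 46.6
gripper_force: 0.0
```

Run:
```python
from h import *
s=get_image("scene");st=read_state();p=st["eef_pos"];print(p,st["width"])
cv2.imwrite("pics/c11.png",crop(s,180,140,420,370,2.6))
ex=np.array([.998,-.061,0]);ey=np.array([.061,.998,0]);c=np.array([510.8,-59.5,96])
for a,b in((-7.5,55),(7.5,55),(-7.5,-55)):q=c+a*ex+b*ey;print("exp top corner px crop",((proj(s,q)-[180,140])*2.6).round())
```

```text
[511.28742522 -60.45999471 201.32643668] 47.223260498470275
exp top corner px crop [337. 229.]
exp top corner px crop [322. 224.]
exp top corner px crop [403. 173.]
```

View pics/c11.png

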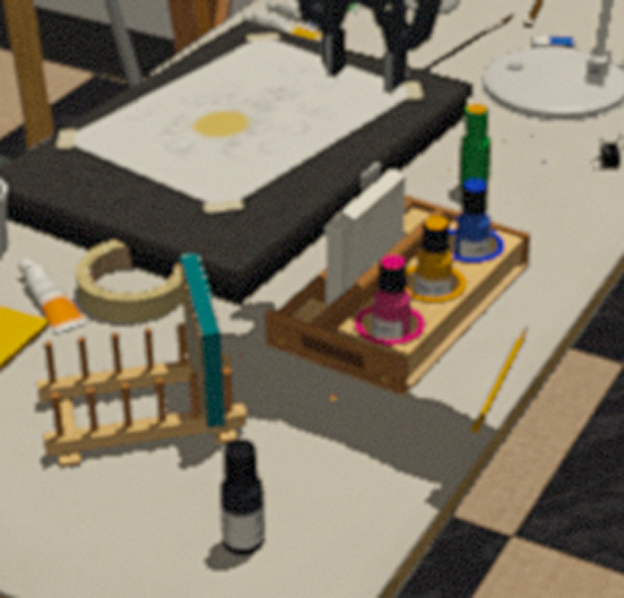

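The blank canvas stands in the slot. Its near top corner is at crop px (337,228), against (337,229) expected when it rests on the floor. All three bottles are upright in their wells, and the black bottle and painted canvas haven't moved. The robot is clear, so I'm handing in.

```bash
python3 -c "from cell import *;print(finish_job())"
```

```text
the job is handed in; nothing more can be done
None
```

The kit tray is packed and handed in after about 20 s of robot time: the blue, rose and ochre bottles stand in their own wells, the blank canvas stands on the floor of the slot, and the black bottle and painted canvas are where they were.

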